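# Clamp the potting mould shut with its draw latch

### The job

The two-part potting mould is put together but not yet clamped: feel the draw latch's claw over the keeper plate on the sliding half until its lip drops fully into the plate's window, pull it back until it bites and is taut, and let go. Then swing the red lever over centre until it lies fully down and stays locked with the claw pulling. Go gently, never driving the hook hard against the plate, and leave the other things on the bench alone.

Things in the scene. Friction and masses are not known exactly. Their poses are not given: they have to be found in the camera images.
- mould: grey base plate, 236 x 116 x 10 mm, fixed to the bench, carrying two aluminium blocks (80 mm wide, tops at z 40) and the latch. Origin on the bench top right below the lever's pivot; x runs along the latch's pulling line from the lever towards the keeper, y across, z up. Plate from x -84 to 152. Fixed block ends at x 22, then a blue spacer frame, then the sliding half with the keeper
- keeper_line (a point): point of the mould at x 69, y 0, z 43 (keeper plate's top), axes as the mould's. The steel keeper plate (50 x 44 x 3 mm) on the sliding half has one window, 8 mm in x, 28 mm in y, over a deep pocket. The spacer differs from job to job, so the half is not measured: the window's edge nearest the lever (it takes the pull) is 0 to 22 mm beyond this point in x; plate from 20 before it to 30 after
- block_top (a point): middle of the fixed block's top, 102 x 80 mm, with the latch's steel foot on it. The sliding half stands up to 2 mm off the spacer; it slides towards the lever under about 3 N and stops dead on the spacer
- thumb_grip (a point): centre of the claw's black thumb grip: 14 mm along the claw, 24 mm across (mould y), 26 mm tall when level. Pinch it across the 24 mm from above; the claw may turn between the fingers. x along the claw outwards, z up from it. It can be carried anywhere in the latch's upright plane that claw and lever reach; the lever turns along with it
- hook: steel hook plate under the thumb grip, 26 x 20 x 8 mm, with a downward lip at right angles to the claw. Origin on the cross pin that hinges the claw to the lever, x along the claw outwards, z up; the plate lies 67 to 93 mm out
- lip (a point): bottom edge of the lip's pulling face (towards the lever). Lip: 4 mm thick outwards from here, 18 mm wide, 9 mm below the hook plate. This point is 4 mm nearer the lever and 30 mm lower than the thumb grip's centre, along the claw's axes. On the plate's face, which bears 35 N (touch down at 20 mm/s or slower), it stands at z 43; fully in at z 33 to 38
- lever_pivot (a point): middle of the lever's pivot axis, 56 mm above the bench; axes as the mould's
- lever_end (a point): point on the upper face at the free end of the red handle, 68 mm from the pivot along the lever and 8 mm off the line through the pivot; handle 27 mm wide, 10 mm thick, red from 40 to 74 mm from the pivot. Lever down: the handle points along the mould's -x and this point is 64 mm above the bench
- lever (a joint): lever angle, rad: 0 = fully down along the mould's -x, on its stop; 1.57 = upright; 2.4 = leaning to the keeper (stop). Stays where it is left. The claw's cross pin sits 20 mm from the pivot, 0.19 rad below the lever's line, so under load dead centre is at about 0.37 rad; below that the claw holds it down. Takes up to about 12 N at the handle's end
- claw (a joint): angle of the claw to the lever on its stiff cross pin, rad; lever + claw = slope of the claw, 0 level, positive nose down. It stays where it is left, so an unhooked or slack claw swings up along with the lever
- claw_spring (a joint): stretch of the spring in the claw, m; 0 = slack. It begins to stretch at 15 N of pull, then 0.9 N per mm, to 28 mm at most; slack, the lip's pulling face is 87 mm from the cross pin. Lever locked down: 1 to 23 mm if hooked, 0 if not
- calliper: digital calliper lying on the bench, 205 x 70 x 14 mm, loose; origin at the middle of its underside
- pliers: small black-handled pliers, 119 x 33 x 10 mm, loose; origin at the middle of the underside
- marker: red marker pen, 136 mm long, 13 mm thick, loose; origin at the middle of the underside

How it is judged:
On the way:
1. the claw's lip is down in the keeper's window while the lever still stands up (z of lip in the frame of mould below 0.039 m and value of joint lever above 0.5 rad), for 0.2 s.
At the end, for the whole second after the job is handed in: The lever is down to within 0.07 rad of its stop, the claw's lip is in the keeper's window (the lip point below z 39 mm of the mould, the plate's top being at 43), and its spring is stretched by more than 1 mm (value of joint lever below 0.07 rad and value of joint claw_spring above 0.001 m and z of lip in the frame of mould below 0.039 m); the robot touches nothing.
It fails at once if the hook presses or drags on the keeper plate's face, outside the window, with more than 35 N (contact force between hook and anything else above 35 N and z of lip in the frame of mould above 0.0405 m).
It fails at once if a bystander is moved by more than 3 cm (distance of any of calliper, pliers, marker from where it was at the start of the episode above 0.03 m).
It also fails if it takes over 72 s, if anything falls off the work surface, if the arm or the gripper's body presses on something with over 40 N, if the wrist force passes 120 N, or if a joint passes its speed limit or range.

### The arm

A 6-joint arm with a two-finger parallel gripper is mounted at the origin on a cart in front of the work surface, level with it; the furniture and walls round the work are solid. World frame = base frame: x ahead of the robot, y to its left, z up, the work surface at z = 0. Lengths are in m, angles in rad, forces in N, time in s.
With the tool pointing down it reaches from about 0.3 to 0.775 m from the base axis. Payload 14.6 kg.
Tool frame: the origin (TCP) lies at the centre of the arm's flange, where the gripper is bolted on; the fingertips stand 199 mm ahead of it and the grasp point (between the pads) lies ctrl.tcp_to_grasp ahead of it (ctrl.tcp_to_grasp is the distance from the TCP to the grasp point, in m); z points along the fingers, y is the line along which they close (so a half turn about z gives the same grasp; the last joint's range is limited). The gripper opens to 94 mm and grips with 3 to 60 N. Pads are 16 mm wide; open, the fingers measure 119 mm over their backs; the gripper's body (75 mm by 177 mm) begins 78 mm behind the grasp point.
Start: joints at [1.095, 0.3, 1.521, -0, 1.321, -0.067], TCP at [0.219, 0.505, 0.405] pointing down, gripper open.
Joint ranges: [-3.03, 3.03], [-0.79, 2.21], [0.23, 2.52], [-1.04, 4.18], [0, 3.07], [-2.55, 2.55]. Speed limits (rad/s): [2.22, 2.22, 2.57, 3.14, 3.14, 3.14].

### API

Orientations are given as [roll, pitch, yaw] about the fixed x, y, z axes, in that order (R = Rz(yaw) Ry(pitch) Rx(roll)).
In Python, from station import ctrl gives the robot as it stands. The module is installed in compiled form; this text tells all that it offers.
- The arm moves only by the shell command python3 -m jog 'ROWS' [OPENING] [FORCE]. ROWS is JSON, a list of rows, each a list of 6 numbers: the shift along the tool's x, y, z in cm, then the turn, a rotation vector about the tool's x, y, z in rad. In form: [[tx, ty, tz, ax, ay, az], ...]. A call has 1 to 8 rows; each row is the pose to reach, as a shift and turn from the pose commanded when the call began, along the tool's axes at that moment; what a row does not reach only later rows make up. A row lasts 1/10 s, in which the tool goes at most 50 mm and 8.59 degrees, less where a joint would pass 70% of its speed; a pose out of reach is approached as far as the arm can. A call with a gripper value outside its range is refused whole. OPENING is the opening in per cent of the stroke, from 0 (shut) to 100 (fully open), set as the call begins (- or left out, the last holds). The fingers move at their own pace and stop on an object; FORCE is the grip in N (left out, the last holds). Time passes only in rows, so rows that repeat a pose let the fingers close. It gives the time, the measured TCP pose, the force, the opening and the grip force at its end, in the units of the state.
- ctrl.get_obs(): the state, without advancing time (a new reading comes with each control period).
- ctrl.camera(name): name is "scene" or "top"; returns a dict with "img" (400x640x3 uint8, blue, green, red), "intrinsics" (3x3 intrinsics, pixels), "R" (3x3) and "t" (3): a world point X has camera coordinates R X + t. Camera axes: x right, y down, z forward; pixel columns grow to the right and rows downward; lengths in m; the calibration is good to about 2 mm. A picture is of the moment at which its call begins. There is no depth.
- ctrl.hand_in(): hands the job in; it is judged then, once.
The state is a dict: "time_s": time; "qpos": joint angles; "joint_vel": joint speeds; "tau": joint torques, N m; "ee_pos": TCP position; "eef_rot": TCP orientation; "force": force on the tool from outside, world axes, zero at the start; "moment": the same for the moment, N m; "grip_width": finger opening in m; "grip_force": force on a finger pad.
Only numpy, scipy, OpenCV 4.12 (cv2) and the standard library are available. Lean on these libraries where they do the work, as an engineer would, in place of code of your own. Each camera call takes 0.05 s, during which the arm holds its last target. There are 200 camera calls.

## Working session

There is one attempt and no reset: what is moved stays moved. The work goes in short steps, Python scripts to look and compute and a shell command to move; the robot and the scene stay as the last step left them, time stands still between calls to the robot, and variables do not carry over. Pictures are saved under pics/ and viewed, at most 10 in all, crops included, and the job is handed in when it is done.

```bash
mkdir -p pics; python3 - <<'E'
from station import ctrl
import cv2
for n in("scene","top"):
    c=ctrl.camera(n); cv2.imwrite(f"pics/{n}0.png",c["img"]); print(n,c["intrinsics"],c["R"],c["t"])
o=ctrl.get_obs(); print(ctrl.tcp_to_grasp,o["ee_pos"],o["eef_rot"],o["force"],o["grip_width"],o["time_s"])
E
```

```text
scene [[507.45422842   0.         321.75815137]
 [  0.         507.45422842 202.27576975]
 [  0.           0.           1.        ]] [[ 0.59202222 -0.80557906 -0.02349594]
 [-0.39660054 -0.26583542 -0.87865781]
 [ 0.70158228  0.52950345 -0.47687357]] [-0.35581408  0.28869773  1.09319615]
top [[387.10678285   0.         319.63117496]
 [  0.         387.10678285 200.07891589]
 [  0.           0.           1.        ]] [[-0.01526034 -0.99987241  0.00472031]
 [-0.99536844  0.01474313 -0.09499641]
 [ 0.0949147  -0.00614812 -0.99546642]] [-0.03379249  0.55755856  0.90245477]
0.1804 [0.21860834 0.50465318 0.40417903] [-3.14059418e+00 -2.77694806e-05  2.73283911e+00] [-0.45739311 -0.41002946  0.89513358] 0.09402347131534991 0.1
```

View pics/scene0.png

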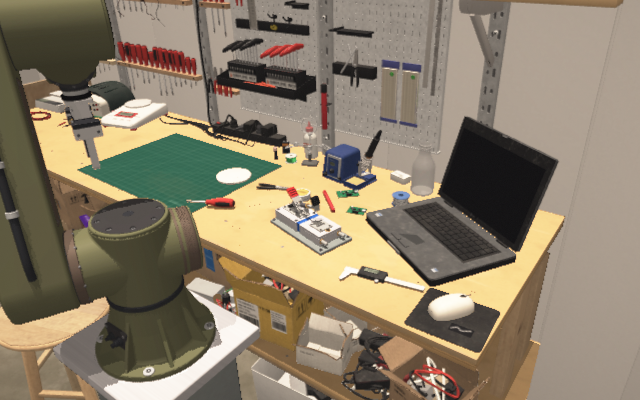

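View pics/top0.png

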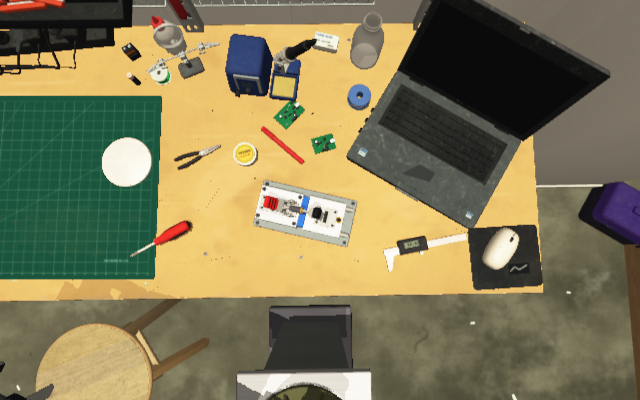

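```bash
python3 - <<'E'
import cv2
a=cv2.imread("pics/top0.png")[170:255,245:365]; b=cv2.imread("pics/scene0.png")[185:255,265:360]
cv2.imwrite("pics/t1.png",cv2.resize(a,None,fx=6.5,fy=6.5,interpolation=cv2.INTER_CUBIC))
cv2.imwrite("pics/s1.png",cv2.resize(b,None,fx=8,fy=8,interpolation=cv2.INTER_CUBIC))
E
```

```text
(no output)
```

View pics/t1.png

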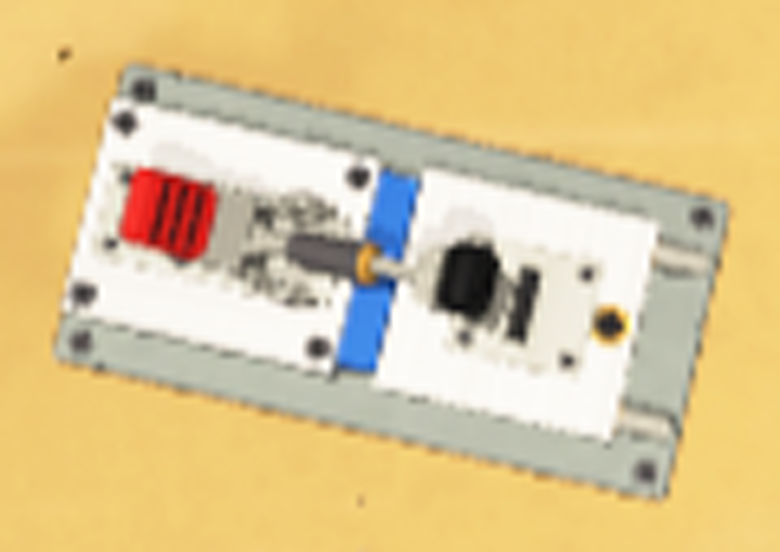

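View pics/s1.png

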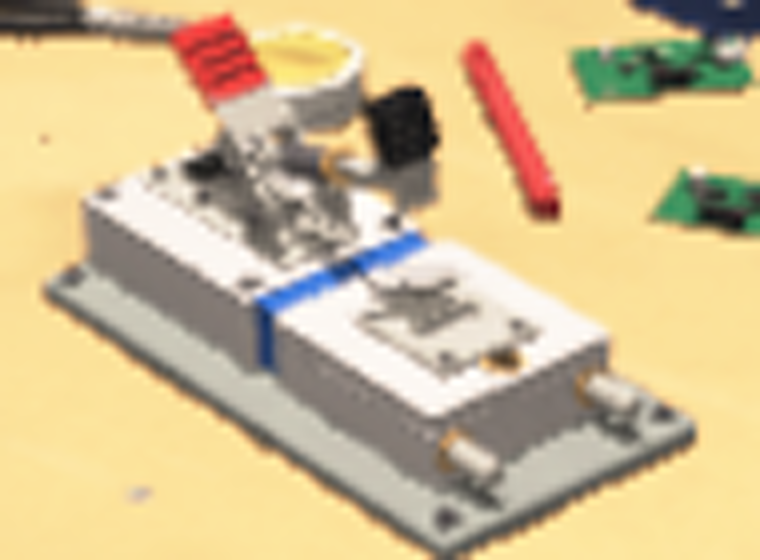

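The top crop shows the base plate's corners at (127,62), (730,205), (663,498), (55,360), the thumb grip at about (470,280) and the dark window at about (512–536, 265–342). In the scene crop the lever is up and leaning back, with the claw raised. Grip is at about (403,128) and the red handle's end at about (203,25).

```bash
cat > h.py <<'E'
import numpy as np
from station import ctrl
from scipy.optimize import least_squares
from scipy.spatial.transform import Rotation as Rn
def proj(c,X):
    p=(c["R"]@np.atleast_2d(X).T).T+c["t"]; q=(c["intrinsics"]@p.T).T; return q[:,:2]/q[:,2:]
def onz(c,uv,z):
    d=c["R"].T@np.linalg.solve(c["intrinsics"],[uv[0],uv[1],1]); o=-c["R"].T@c["t"]; return o+d*(z-o[2])/d[2]
T=lambda u,v,k=6.5,o=(245,170):np.array([(u+.5)/k-.5+o[0],(v+.5)/k-.5+o[1]])
S=lambda u,v:T(u,v,8,(265,185))
E
python3 - <<'E'
from h import *
t=ctrl.camera("top");s=ctrl.camera("scene")
C=np.array([[-84,58],[152,58],[152,-58],[-84,-58]])/1e3
px=[T(127,62),T(730,205),T(663,498),T(55,360)]
sp=[(S(695,428),(152,58)),(S(45,290),(-84,-58)),(S(440,555),(152,-58))]
def W(p,x,y,z): 
    c,n=np.cos(p[2]),np.sin(p[2]); return np.array([p[0]+c*x-n*y,p[1]+n*x+c*y,z])
def f(p,sc=True):
    r=[proj(t,W(p,*c,.01))[0]-q for c,q in zip(C,px)]
    if sc:r+=[proj(s,W(p,c[0]/1e3,c[1]/1e3,.01))[0]-q for q,c in sp]
    return np.ravel(r)
for sc in(0,1):
    r=least_squares(f,[.45,.05,-1.8],kwargs=dict(sc=sc)); p=r.x; print(p,r.fun.round(1))
np.save("mould.npy",p)
def tri(a,b):
    return least_squares(lambda X:np.r_[proj(t,X)[0]-a,proj(s,X)[0]-b],[.5,0,.06])
def M(X): c,n=np.cos(p[2]),np.sin(p[2]); d=X[:2]-p[:2]; return np.r_[c*d[0]+n*d[1],-n*d[0]+c*d[1],X[2]]*1e3
for a,b in((T(470,280),S(403,128)),(T(170,213),S(220,58))):
    r=tri(a,b); print(r.x,M(r.x).round(1),r.fun.round(2))
for u,v in((512,300),(536,305),(524,265),(524,342),(610,325)): print(M(onz(t,T(u,v),.043)).round(1))
E
```

```text
[ 0.53646378  0.02661465 -1.81379877] [-0.4 -0.3  0.6 -0.6  0.6  0.9 -0.8 -0. ]
[ 0.53605693  0.02524575 -1.81548015] [ 0.2 -0.2  1.2 -0.4  1.1  1.1 -0.2  0.1  0.1 -1.2 -1.5 -1.8 -0.3 -1.4]
[ 0.52230319 -0.03599495  0.10890439] [ 62.7   1.5 108.9] [ 0.33 -0.28 -0.55  0.04]
[0.54747501 0.06614731 0.09582278] [-42.4   1.2  95.8] [ 0.28 -0.24 -0.49  0.01]
[77.5  1.1 43. ]
[86.4  1.3 43. ]
[78.9 14.5 43. ]
[ 85.2 -12.7  43. ]
[114.    0.4  43. ]
```

```bash
cat >> h.py <<'E'
p=np.load("mould.npy")
def rel(mx,my,gz):
    "rows values (tool cm, rad) from measured pose to grasp point at mould mm (mx,my,gz), tool x=-mould x"
    o=ctrl.get_obs(); R=Rn.from_euler("xyz",o["eef_rot"]); c,n=np.cos(p[2]),np.sin(p[2])
    w=np.array([p[0]+(c*mx-n*my)/1e3,p[1]+(n*mx+c*my)/1e3,gz/1e3+ctrl.tcp_to_grasp])
    Rt=Rn.from_euler("xyz",[np.pi,0,p[2]+np.pi])
    return (R.inv().apply(w-o["ee_pos"])*100).round(2),(R.inv()*Rt).as_rotvec().round(3)
def cur():
    o=ctrl.get_obs(); c,n=np.cos(p[2]),np.sin(p[2]); d=o["ee_pos"][:2]-p[:2]
    F=o["force"]; return dict(t=o["time_s"],m=np.r_[c*d[0]+n*d[1],-n*d[0]+c*d[1],o["ee_pos"][2]-ctrl.tcp_to_grasp].round(4)*1e3,F=np.r_[c*F[0]+n*F[1],-n*F[0]+c*F[1],F[2]].round(1),rot=o["eef_rot"].round(3),w=o["grip_width"],gf=o["grip_force"])
E
python3 -m jog '[[-49.3,-37.6,4.4,0,0,1.407],[-49.3,-37.6,4.4,0,0,1.407],[-49.3,-37.6,4.4,0,0,1.407],[-49.3,-37.6,4.4,0,0,1.407],[-49.3,-37.6,4.4,0,0,1.407],[-49.3,-37.6,4.4,0,0,1.407],[-49.3,-37.6,4.4,0,0,1.407],[-49.3,-37.6,4.4,0,0,1.407]]' 60
python3 -c "
from h import *
print(cur(),rel(62.7,1,180))"
```

```text
time_s: 1.0
ee_pos: [0.414, 0.1546, 0.3763]
eef_rot: [3.141, -0.0, 1.527]
force: [0.8, 0.5, 0.2]
grip_width: 0.056
grip_force: 0.0
{'t': 1.0, 'm': array([ -95.9, -149.7,  195.9]), 'F': array([-0.7,  0.7,  0.2]), 'rot': array([ 3.141, -0.   ,  1.527]), 'w': 0.0559670093131414, 'gf': 0.0} (array([-18.55,  11.61,   1.6 ]), array([ 0.   , -0.   ,  0.201]))
```

```bash
python3 -m jog '[[-18,11.2,1.5,0,0,0.2],[-18,11.2,1.5,0,0,0.2],[-18,11.2,1.5,0,0,0.2],[-18,11.2,1.5,0,0,0.2],[-18,11.2,1.5,0,0,0.2],[-18,11.2,1.5,0,0,0.2],[-18,11.2,1.5,0,0,0.2]]' 
python3 -c "
from h import *
import cv2
print(cur(),rel(62.7,1,130))
for n,(u,v,k) in dict(top=(303,213,5),scene=(312,215,6)).items():
    c=ctrl.camera(n); cv2.imwrite('pics/%s2.png'%n,cv2.resize(c['img'][v-50:v+50,u-62:u+62],None,fx=4,fy=4,interpolation=cv2.INTER_CUBIC))
a=[cv2.imread('pics/%s2.png'%n) for n in('top','scene')]
cv2.imwrite('pics/c2.png',cv2.vconcat(a)[:, :])
"
```

```text
time_s: 1.7
ee_pos: [0.5183, -0.0268, 0.3612]
eef_rot: [-3.141, -0.0, 1.333]
force: [0.8, 0.5, -0.2]
grip_width: 0.0568
grip_force: 0.0
{'t': 1.7, 'm': array([ 54.8,  -4.7, 180.8]), 'F': array([-0.7,  0.6, -0.2]), 'rot': array([-3.141, -0.   ,  1.333]), 'w': 0.05676248201379279, 'gf': 0.0} (array([-0.8 ,  0.56,  5.08]), array([-0.001, -0.   ,  0.007]))
```

```bash
python3 -m jog '[[-0.8,0.55,2,0,0,0.007],[-0.8,0.55,4,0,0,0.007],[-0.8,0.55,5,0,0,0.007],[-0.8,0.55,5,0,0,0.007]]' 
python3 -c "
from h import *
import cv2
print(cur())
c=ctrl.camera('scene'); a=cv2.resize(c['img'][165:250,265:360],None,fx=7,fy=7,interpolation=cv2.INTER_CUBIC); cv2.imwrite('pics/s3.png',a)
print(onz(c,(0,0),0)[:1], [proj(c,[p[0],p[1],z]) for z in(.056,)])
"
```

```text
time_s: 2.2
ee_pos: [0.5218, -0.0358, 0.3106]
eef_rot: [-3.14, 0.0, 1.327]
force: [0.2, -0.4, -0.1]
grip_width: 0.0566
grip_force: 0.0
{'t': 2.2, 'm': array([ 62.7,   0.9, 130.2]), 'F': array([ 0.3,  0.3, -0.1]), 'rot': array([-3.14 ,  0.   ,  1.327]), 'w': 0.05663142538188799, 'gf': 0.0}
[2.88094537] [array([[300.80758608, 209.30970565]])]
```

View pics/s3.png

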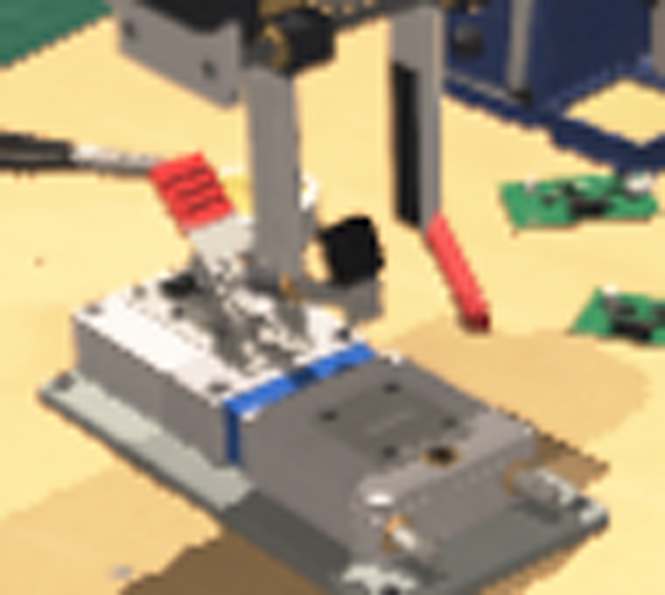

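Fingers straddle the grip: tips at (275,290) and (415,225), and the grip at (352,250) lies on their midline. Going down 17 mm and pinching.

```bash
python3 -m jog '[[0,0,0.9,0,0,0],[0,0,1.7,0,0,0],[0,0,1.7,0,0,0]]'; python3 -m jog '[[0,0,0,0,0,0],[0,0,0,0,0,0],[0,0,0,0,0,0],[0,0,0,0,0,0],[0,0,0,0,0,0],[0,0,0,0,0,0]]' 10 20
python3 -c "
from h import *
print(cur())"
```

```text
time_s: 2.55
ee_pos: [0.5219, -0.0366, 0.2934]
eef_rot: [-3.14, 0.0, 1.326]
force: [0.6, 0.7, 0.1]
grip_width: 0.0565
grip_force: 0.0
time_s: 3.15
ee_pos: [0.522, -0.0367, 0.2943]
eef_rot: [-3.141, 0.0, 1.326]
force: [-1.9, -0.2, 1.2]
grip_width: 0.0237
grip_force: 20.0
{'t': 3.15, 'm': array([ 63.5,   1.4, 113.9]), 'F': array([ 0.7, -1.8,  1.2]), 'rot': array([-3.141,  0.   ,  1.326]), 'w': 0.023749468308478565, 'gf': 20.000239312648773}
```

```bash
cat >> h.py <<'E'
from scipy.optimize import fsolve
A=np.array([92.6,21.5]); LIP=np.array([87,-13.])
def pts(lev,s):  # mould x,z: pin, P, lip for lever angle, slope
    th=lev-.19; pin=np.array([-20*np.cos(th),56+20*np.sin(th)]); r=np.array([[np.cos(s),np.sin(s)],[-np.sin(s),np.cos(s)]])
    return pin,pin+r@A,pin+r@LIP
def fromP(x,z,g=(1.6,.2)):
    v=fsolve(lambda q:pts(*q)[1]-[x,z],g); return v,pts(*v)[2]
def fromLip(x,z,g=(1.6,.2)):
    v=fsolve(lambda q:pts(*q)[2]-[x,z],g); return v,pts(*v)[1]
E
python3 -c "
from h import *
print(fromP(63.5,113.9,(.6,-.3)))
for x,z in((78,50),(80,50),(80,46),(80,43),(80,40),(80,35),(84,46),(84,43),(76,46),(76,43),(72,46)): print(x,z,*[np.round(k,2) for k in fromLip(x,z)])"
```

```text
(array([ 0.64857574, -0.31396133]), array([68.82833261, 79.35699967]))
78 50 [1.44 0.14] [88.34 83.39]
80 50 [1.55 0.15] [90.58 83.31]
80 46 [1.62 0.2 ] [92.26 78.73]
80 43 [1.68 0.24] [93.49 75.24]
80 40 [1.75 0.27] [94.7  71.71]
80 35 [1.87 0.34] [96.63 65.74]
84 46 [1.83 0.2 ] [96.32 78.71]
84 43 [1.88 0.23] [97.46 75.26]
76 46 [1.39 0.18] [87.81 78.9 ]
76 43 [1.46 0.23] [89.17 75.38]
72 46 [1.11 0.15] [82.74 79.26]
```

```bash
python3 -m jog '[[-0.5,0,0.5,0,0,0],[-1,0,1,0,0,0],[-1.5,0,1.6,0,0,0],[-2,0,2.2,0,0,0],[-2.5,0,2.8,0,0,0],[-2.7,0,3.05,0,0,0],[-2.7,0,3.05,0,0,0]]'
python3 -c "
from h import *
c=cur();print(c,fromP(c['m'][0],c['m'][2]))"
```

```text
time_s: 3.85
ee_pos: [0.5154, -0.0632, 0.2634]
eef_rot: [-3.141, 0.0, 1.326]
force: [-3.0, 1.4, -1.2]
grip_width: 0.0238
grip_force: 20.0
{'t': 3.85, 'm': array([90.8,  1.4, 83. ]), 'F': array([-0.7, -3.2, -1.2]), 'rot': array([-3.141,  0.   ,  1.326]), 'w': 0.02375085852961735, 'gf': 20.001423060894012} (array([1.56072349, 0.15022843]), array([80.0996655 , 49.72669476]))
```

```bash
python3 -m jog '[[-0.07,-0.03,0.2,0,0,0],[-0.14,-0.03,0.4,0,0,0],[-0.21,-0.03,0.55,0,0,0],[-0.25,-0.03,0.65,0,0,0],[-0.27,-0.03,0.75,0,0,0],[-0.27,-0.03,0.75,0,0,0]]'
python3 -c "
from h import *
c=cur();print(c,fromP(c['m'][0],c['m'][2]))"
```

```text
time_s: 4.45
ee_pos: [0.5146, -0.0654, 0.2563]
eef_rot: [-3.142, 0.0, 1.326]
force: [-1.1, 2.6, 1.8]
grip_width: 0.0237
grip_force: 20.0
{'t': 4.45, 'm': array([93.2,  1.2, 75.9]), 'F': array([-2.3, -1.7,  1.8]), 'rot': array([-3.142,  0.   ,  1.326]), 'w': 0.023740561972182158, 'gf': 19.997515976428986} (array([1.66750162, 0.22827623]), array([79.93796674, 43.56227476]))
```

Continuing down in small steps, feeling for either a contact or the drop.

```bash
python3 -m jog '[[-0.03,0,0.1,0,0,0],[-0.06,0,0.2,0,0,0],[-0.08,0,0.25,0,0,0],[-0.08,0,0.25,0,0,0]]'
python3 -c "
from h import *
c=cur();print(c,fromP(c['m'][0],c['m'][2]))"
```

```text
time_s: 4.85
ee_pos: [0.5144, -0.0663, 0.2539]
eef_rot: [3.141, 0.0, 1.326]
force: [-2.4, -0.7, 3.1]
grip_width: 0.0241
grip_force: 20.0
{'t': 4.85, 'm': array([94.1,  1.2, 73.5]), 'F': array([ 1.2, -2.2,  3.1]), 'rot': array([3.141, 0.   , 1.326]), 'w': 0.024077578231309554, 'gf': 20.0002321600914} (array([1.71423557, 0.25421247]), array([80.00380215, 41.51707946]))
```

```bash
python3 -m jog '[[-0.03,0,0.1,0,0,0],[-0.06,0,0.2,0,0,0],[-0.06,0,0.2,0,0,0]]'
python3 -c "
from h import *
c=cur();print(c,fromP(c['m'][0],c['m'][2]))"
```

```text
time_s: 5.15
ee_pos: [0.5142, -0.0669, 0.2517]
eef_rot: [-3.142, 0.0, 1.326]
force: [-1.5, -0.5, 1.8]
grip_width: 0.0236
grip_force: 20.0
{'t': 5.15, 'm': array([94.7,  1.1, 71.3]), 'F': array([ 0.8, -1.4,  1.8]), 'rot': array([-3.142,  0.   ,  1.326]), 'w': 0.02356296614315066, 'gf': 20.000157952308655} (array([1.74844561, 0.27758412]), array([79.8602262 , 39.65523561]))
```

```bash
python3 -m jog '[[-0.03,0,0.1,0,0,0],[-0.07,0,0.2,0,0,0],[-0.11,0,0.3,0,0,0],[-0.11,0,0.3,0,0,0]]'
python3 -c "
from h import *
c=cur();print(c,fromP(c['m'][0],c['m'][2]))"
```

```text
time_s: 5.55
ee_pos: [0.514, -0.0678, 0.2486]
eef_rot: [-3.141, -0.0, 1.326]
force: [-0.9, 2.6, 1.3]
grip_width: 0.0239
grip_force: 20.0
{'t': 5.55, 'm': array([95.6,  1.1, 68.2]), 'F': array([-2.3, -1.5,  1.3]), 'rot': array([-3.141, -0.   ,  1.326]), 'w': 0.023921859117320612, 'gf': 19.998781979084015} (array([1.8036015 , 0.31008889]), array([79.73964039, 37.05422993]))
```

```bash
python3 -m jog '[[-0.04,0,0.1,0,0,0],[-0.08,0,0.2,0,0,0],[-0.08,0,0.2,0,0,0]]'
python3 -c "
from h import *
c=cur();print(c,fromP(c['m'][0],c['m'][2]))"
python3 -m jog '[[0.1,0,0,0,0,0],[0.2,0,0,0,0,0],[0.3,0,0,0,0,0],[0.3,0,0,0,0,0]]'
python3 -c "
from h import *
c=cur();print(c,fromP(c['m'][0],c['m'][2]))"
```

```text
time_s: 5.85
ee_pos: [0.5139, -0.0685, 0.2471]
eef_rot: [3.141, -0.0, 1.326]
force: [-3.3, 4.1, 6.7]
grip_width: 0.024
grip_force: 20.0
{'t': 5.85, 'm': array([96.4,  1.2, 66.7]), 'F': array([-3.2, -4.2,  6.7]), 'rot': array([ 3.141, -0.   ,  1.326]), 'w': 0.024006682983980412, 'gf': 19.99776005744934} (array([1.85016525, 0.325282  ]), array([80.06828791, 35.79878351]))
time_s: 6.25
ee_pos: [0.5145, -0.066, 0.2469]
eef_rot: [-3.142, 0.001, 1.326]
force: [-3.3, -4.1, 3.4]
grip_width: 0.0239
grip_force: 20.0
{'t': 6.25, 'm': array([93.8,  1.2, 66.5]), 'F': array([ 4.8, -2.3,  3.4]), 'rot': array([-3.142e+00,  1.000e-03,  1.326e+00]), 'w': 0.023949403530249276, 'gf': 20.003950595855713} (array([1.72134229, 0.32807529]), array([77.38203572, 35.6445232 ]))
```

```bash
python3 -m jog '[[0.1,0,0,0,0,0],[0.2,0,0,0,0,0],[0.2,0,0,0,0,0]]'
python3 -c "
from h import *
c=cur();print(c,fromP(c['m'][0],c['m'][2]))"
python3 -m jog '[[0.1,0,0,0,0,0],[0.2,0,0,0,0,0],[0.2,0,0,0,0,0]]'
python3 -c "
from h import *
c=cur();print(c,fromP(c['m'][0],c['m'][2]))"
```

```text
time_s: 6.55
ee_pos: [0.5148, -0.065, 0.247]
eef_rot: [-3.141, 0.003, 1.326]
force: [-6.6, -15.9, 5.4]
grip_width: 0.0238
grip_force: 20.0
{'t': 6.55, 'm': array([92.7,  1.2, 66.6]), 'F': array([17. , -2.6,  5.4]), 'rot': array([-3.141e+00,  3.000e-03,  1.326e+00]), 'w': 0.023844050485520046, 'gf': 20.014887750148773} (array([1.66533599, 0.32622014]), array([76.33930567, 35.71411842]))
time_s: 6.85
ee_pos: [0.5151, -0.0639, 0.247]
eef_rot: [-3.141, 0.005, 1.326]
force: [-10.3, -25.0, 7.9]
grip_width: 0.0238
grip_force: 20.0
{'t': 6.85, 'm': array([91.6,  1.3, 66.6]), 'F': array([26.7, -3.9,  7.9]), 'rot': array([-3.141,  0.005,  1.326]), 'w': 0.023832979581749833, 'gf': 20.004709661006927} (array([1.60922621, 0.32475905]), array([75.28445008, 35.690247  ]))
```

```bash
python3 -m jog '[[-0.15,0,0,0,0,0],[-0.15,0,0,0,0,0]]'
python3 -m jog '[[0,0,0,0,0,0],[0,0,0,0,0,0],[0,0,0,0,0,0],[0,0,0,0,0,0]]' 55
python3 -m jog '[[0,0,-2,0,0,0],[0,0,-5,0,0,0],[0,0,-9,0,0,0],[0,0,-12,0,0,0],[0,0,-13,0,0,0],[0,0,-13,0,0,0]]'
python3 -c "
from h import *
import cv2
print(cur())
c=ctrl.camera('scene'); a=cv2.resize(c['img'][165:250,265:360],None,fx=7,fy=7,interpolation=cv2.INTER_CUBIC); cv2.imwrite('pics/s4.png',a)
"
```

```text
time_s: 7.05
ee_pos: [0.5149, -0.0647, 0.2469]
eef_rot: [-3.141, 0.003, 1.326]
force: [-7.6, -15.9, 5.6]
grip_width: 0.0242
grip_force: 20.0
time_s: 7.45
ee_pos: [0.5152, -0.0631, 0.2468]
eef_rot: [3.142, -0.0, 1.326]
force: [0.3, -0.6, -0.1]
grip_width: 0.0503
grip_force: 0.0
time_s: 8.05
ee_pos: [0.5151, -0.0632, 0.3775]
eef_rot: [3.14, -0.0, 1.326]
force: [0.1, 0.0, -0.7]
grip_width: 0.0516
grip_force: 0.0
{'t': 8.05, 'm': array([ 90.8,   1.1, 197.1]), 'F': array([-0. ,  0.1, -0.7]), 'rot': array([ 3.14 , -0.   ,  1.326]), 'w': 0.05159866878526817, 'gf': 0.0}
```

View pics/s4.png

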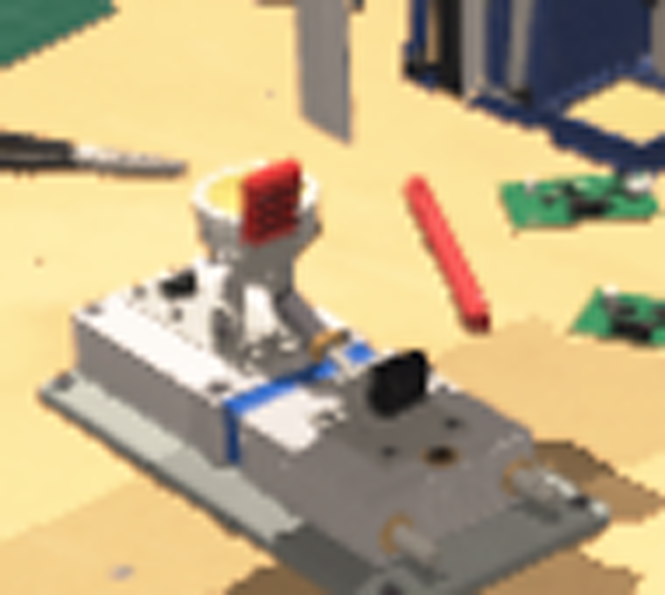

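Lever stands upright with the red handle at (270,200), and the hook is down on the keeper with the grip at (398,383). Next, close the fingers and move to the keeper side of the handle.

```bash
python3 -m jog '[[3,0,3,0,0,0],[5,0,5,0,0,0],[6.1,-0.1,6.2,0,0,0],[6.1,-0.1,6.2,0,0,0],[6.1,-0.1,6.2,0,0,0]]' 0 20
python3 -c "
from h import *
print(cur())
for lead in (0,4):
  for L in (1.6,1.4,1.2,1.,.8,.6,.4,.2,.1,0): 
    x=-60*np.cos(L)+(8-lead)*np.sin(L)+8; z=56+60*np.sin(L)+(8-lead)*np.cos(L)+18.6; print(L,round((30-x)/10,2),round((134.6-z)/10,2))"
```

```text
time_s: 8.6
ee_pos: [0.529, -0.0042, 0.3148]
eef_rot: [-3.141, 0.0, 1.326]
force: [-0.4, 0.5, 0.1]
grip_width: 0.0153
grip_force: 0.0
{'t': 8.6, 'm': array([ 30.3,   0.3, 134.4]), 'F': array([-0.3, -0.5,  0.1]), 'rot': array([-3.141,  0.   ,  1.326]), 'w': 0.015298243538427025, 'gf': 0.0}
1.6 1.23 0.03
1.4 2.43 -0.05
1.2 3.63 0.12
1.0 4.77 0.52
0.8 5.81 1.14
0.6 6.7 1.95
0.4 7.41 2.93
0.2 7.92 4.02
0.1 8.09 4.6
0 8.2 5.2
1.6 1.62 0.01
1.4 2.83 0.02
1.2 4.0 0.26
1.0 5.11 0.74
0.8 6.09 1.42
0.6 6.93 2.28
0.4 7.57 3.3
0.2 8.0 4.42
0.1 8.13 5.0
0 8.2 5.6
```

```bash
python3 -m jog '[[0.4,0,0,0,0,0],[0.8,0,0,0,0,0],[1.2,0,0,0,0,0],[1.6,0,0,0,0,0],[2,0,0,0,0,0],[2.4,0,0,0,0,0],[2.4,0,0,0,0,0]]'
python3 -c "
from h import *
print(cur())"
```

```text
time_s: 9.3
ee_pos: [0.535, 0.0195, 0.3157]
eef_rot: [3.14, 0.0, 1.326]
force: [-0.5, -3.8, 4.2]
grip_width: 0.0006
grip_force: 2.2
{'t': 9.3, 'm': array([  5.9,   0.3, 135.3]), 'F': array([3.8, 0.4, 4.2]), 'rot': array([3.14 , 0.   , 1.326]), 'w': 0.0006032912405212315, 'gf': 2.203125932137482}
```

```bash
python3 -m jog '[[0.5,0,0.05,0,0,0],[1.1,0,0.15,0,0,0],[1.6,0,0.26,0,0,0],[2.2,0,0.48,0,0,0],[2.7,0,0.74,0,0,0],[3.2,0,1.06,0,0,0],[3.7,0,1.42,0,0,0],[3.7,0,1.42,0,0,0]]'
python3 -c "
from h import *
print(cur())"
```

```text
time_s: 10.1
ee_pos: [0.5437, 0.056, 0.2999]
eef_rot: [-3.14, -0.0, 1.326]
force: [1.1, -0.9, 1.1]
grip_width: 0.0003
grip_force: 0.7
{'t': 10.1, 'm': array([-31.7,  -0. , 119.5]), 'F': array([0.6, 1.2, 1.1]), 'rot': array([-3.14 , -0.   ,  1.326]), 'w': 0.00033694331904750866, 'gf': 0.6667623482644558}
```

```bash
python3 -c "
from h import *
import cv2
c=ctrl.camera('scene'); a=cv2.resize(c['img'][165:250,265:360],None,fx=7,fy=7,interpolation=cv2.INTER_CUBIC); cv2.imwrite('pics/s5.png',a)
print(cur())
"
```

```text
{'t': 10.15, 'm': array([-31.4,   0. , 119.7]), 'F': array([0.8, 0.1, 1.1]), 'rot': array([-3.141, -0.   ,  1.326]), 'w': 0.0004977571996830246, 'gf': 0.6837902264669538}
```

View pics/s5.png

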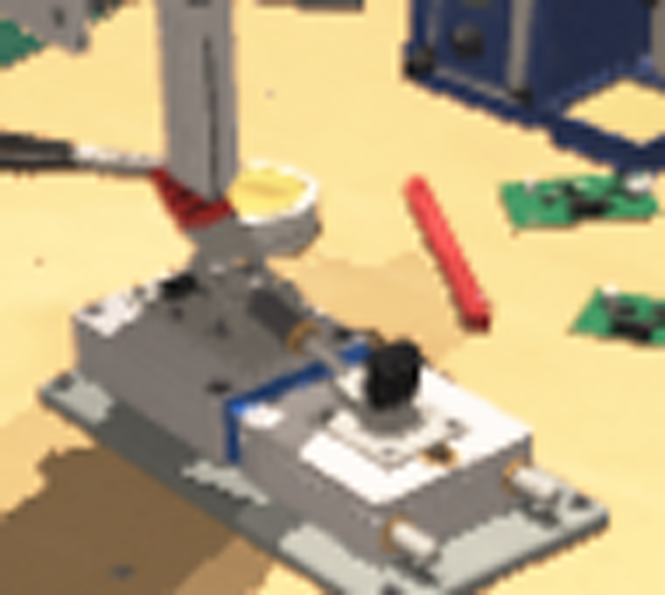

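Hook still sits on the keeper with the grip at (393,375), essentially unmoved, and more rod shows, so the spring is stretched. Continuing the lever down.

```bash
python3 -m jog '[[0.45,0,0.42,0,0,0],[0.83,0,0.86,0,0,0],[1.2,0,1.36,0,0,0],[1.47,0,1.88,0,0,0],[1.7,0,2.4,0,0,0],[1.9,0,3,0,0,0],[1.9,0,3,0,0,0]]'
python3 -c "
from h import *
print(cur())"
```

```text
time_s: 10.85
ee_pos: [0.5482, 0.074, 0.2696]
eef_rot: [-3.14, 0.0, 1.326]
force: [-0.9, -0.6, 0.5]
grip_width: 0.0008
grip_force: 0.0
{'t': 10.85, 'm': array([-50.2,  -0. ,  89.2]), 'F': array([ 0.8, -0.7,  0.5]), 'rot': array([-3.14 ,  0.   ,  1.326]), 'w': 0.0008015692589813105, 'gf': 0.0}
```

Tip is now at z≈71. Press down until the lever meets its stop.

```bash
python3 -m jog '[[0.1,0,0.3,0,0,0],[0.2,0,0.6,0,0,0],[0.2,0,0.8,0,0,0],[0.2,0,0.8,0,0,0]]'
python3 -m jog '[[0,0,0.15,0,0,0],[0,0,0.3,0,0,0],[0,0,0.3,0,0,0]]'
python3 -c "
from h import *
print(cur())"
```

```text
time_s: 11.25
ee_pos: [0.5489, 0.0758, 0.2633]
eef_rot: [3.141, -0.0, 1.326]
force: [-2.6, 0.4, 7.5]
grip_width: 0.0006
grip_force: 3.5
time_s: 11.55
ee_pos: [0.549, 0.0758, 0.2627]
eef_rot: [3.14, -0.001, 1.326]
force: [-14.1, -0.1, 34.0]
grip_width: 0.0006
grip_force: 17.1
{'t': 11.55, 'm': array([-52.2,   0.3,  82.3]), 'F': array([  3.6, -13.7,  34. ]), 'rot': array([ 3.140e+00, -1.000e-03,  1.326e+00]), 'w': 0.0005517570148497601, 'gf': 17.050314489752054}
```

On the stop: tip z ≈ 64 and rigid. Lift clear and check.

```bash
python3 -m jog '[[0,0,-0.5,0,0,0],[0,0,-3,0,0,0],[0,0,-7,0,0,0],[0,0,-11,0,0,0],[0,0,-14,0,0,0],[0,0,-14,0,0,0],[0,0,-14,0,0,0]]'
python3 -c "
from h import *
import cv2
print(cur())
c=ctrl.camera('scene'); a=cv2.resize(c['img'][165:250,265:360],None,fx=7,fy=7,interpolation=cv2.INTER_CUBIC); cv2.imwrite('pics/s6.png',a)
"
```

```text
time_s: 12.25
ee_pos: [0.5487, 0.0756, 0.3995]
eef_rot: [3.141, -0.0, 1.326]
force: [-0.8, 0.5, 0.1]
grip_width: 0.0006
grip_force: 0.0
{'t': 12.25, 'm': array([-5.200e+01,  1.000e-01,  2.191e+02]), 'F': array([-0.3, -0.9,  0.1]), 'rot': array([ 3.141, -0.   ,  1.326]), 'w': 0.0006198537913318911, 'gf': 0.0}
```

View pics/s6.png

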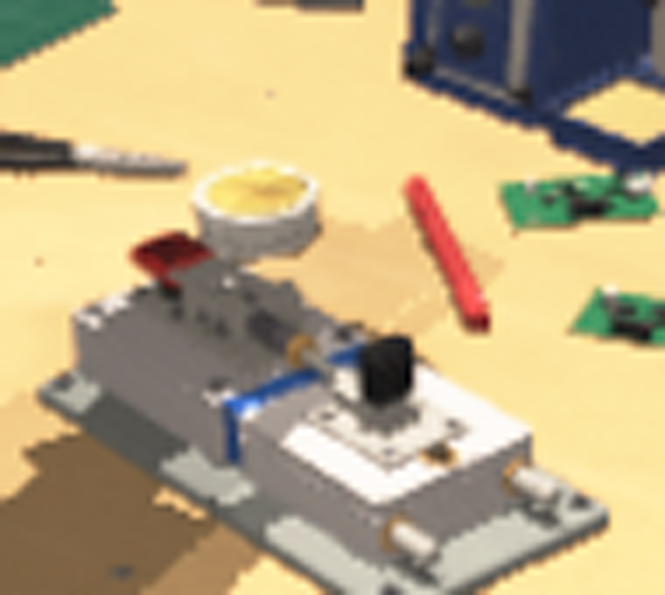

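```bash
python3 -c "
from h import *
s=ctrl.camera('scene')
for x,z in((82,65),(71,73),(82,73)):
    w=[p[0]+np.cos(p[2])*x/1e3-np.sin(p[2])*.001,p[1]+np.sin(p[2])*x/1e3+np.cos(p[2])*.001,z/1e3]; q=proj(s,w)[0]; print(x,z,(q-[265,165]+.5)*7)
"
```

```text
82 65 [382.43249773 368.69579337]
71 73 [364.19103356 340.70173179]
82 73 [381.9025996  351.04808679]
```

The grip is seen at (387,370). That matches the hooked prediction of (382,369) and rules out slack (364,341) or riding on the plate (382,351). Handing in.

```bash
python3 -c "
from station import ctrl
print(ctrl.hand_in())"
```

```text
the job is handed in; nothing more can be done
None
```

I hooked the claw into the keeper window and swung the lever down onto its stop, where it stayed once the gripper was clear, then handed the job in at about 12 s. The final picture puts the thumb grip where a hooked, stretched claw should be; the hand-in returned no verdict.

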